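# Put the tap-and-die case away in the bench locker

### The arm

A 7-joint arm with a two-finger parallel gripper is mounted at the origin on the work surface. World frame = base frame: x ahead of the robot, y to its left, z up, the work surface at z = 0. Lengths are in m, angles in rad, forces in N, time in s.
With the tool pointing down it reaches from about 0.4 to 0.9 m from the base axis. Payload 5.5 kg.
Tool frame: the origin (TCP) lies midway between the tips of the shut fingers; the grasp point (between the pads) lies 19 mm behind it; z points along the fingers, y is the direction in which the jaws open and shut (so a half turn about z gives the same grasp; the last joint's range is limited). The gripper opens to 85 mm and grips with 20 to 120 N. Pads are 22 mm wide; open, the fingers measure 114 mm over their backs; the gripper's body (76 mm by 85 mm) begins 54 mm behind the grasp point. The pads swing forward as they close: fully open they stand 13 mm farther back than shut.
Start: joints at [1.488, 0.501, -0.427, 1.55, 0.221, 1.138, -0.21], TCP at [0.22, -0.612, 0.231] pointing down, gripper open.
Joint ranges: [-2.88, 2.88], [-0.31, 2.03], [-1.54, 1.56], [0.2, 2.42], [-1.41, 4.55], [0.19, 2.02], [-2.57, 2.57]. Speed limits (rad/s): [2.57, 2.57, 3.14, 3.14, 3.14, 3.14, 3.14].

### API

Orientations are given as [roll, pitch, yaw] about the fixed x, y, z axes, in that order (R = Rz(yaw) Ry(pitch) Rx(roll)).
In Python, from workcell import r, cams gives the robot as it stands.
- The arm moves only by the tool jog_arm, never from a script. Its argument "moves" is a list that holds one entry, the list of rows, each a list of 7 numbers: the shift along the tool's x, y, z in cm, then the turn, a rotation vector about the tool's x, y, z in degrees, then the finger opening in cm, from 0 to 8.54. A call has 1 to 12 rows; each row is the pose to reach, as a shift and turn from the pose measured when the call began, along the tool's axes at that moment; what a row does not reach only later rows make up. A row lasts 1/10 s, in which the tool goes at most 50 mm and 8.59 degrees, less where a joint would pass 70% of its speed; a pose out of reach is approached as far as the arm can. A call with a gripper value outside its range is refused whole. The fingers move at their own pace and stop on an object; the grip force is fixed at half the most. Time passes only in rows, so rows that repeat a pose let the fingers close. It gives the time, the measured TCP pose, the force and the opening at its end, in the units of the state.
- r.state(): the state, without advancing time (a new reading comes with each control period).
- cams.read_camera(name): name is "side" or "top"; returns a dict with "image" (384x512x3 uint8, red, green, blue), "K" (3x3 intrinsics, pixels), "k1" (the pictures are not rectified: a ray, as slopes to the right and down, at radius r is drawn at 1 + k1 r^2 times it, then the intrinsics apply), "rvec" (rotation vector, rad) and "tvec" (3), from world to camera coordinates, as OpenCV has them. Camera axes: x right, y down, z forward; pixel columns grow to the right and rows downward; lengths in m; the calibration is good to about 2 mm. A picture is of the moment at which its call begins. There is no depth.
- r.sign_off(): hands the job in, once; it reports no verdict.
The state is a dict: "t": time; "joints": joint angles; "qvel": joint speeds; "effort": joint torques, N m; "eef_pos": TCP position; "tcp_rot": TCP orientation; "contact_force": force on the tool from outside, world axes, zero at the start; "ft_torque": the same for the moment, N m; "finger_gap": finger opening in m.
Only numpy, scipy, OpenCV 4.12 (cv2) and the standard library are available. Lean on these libraries where they do the work, as an engineer would, in place of code of your own. Each camera call takes 0.05 s, during which the arm holds its last target.

### The job

Put the wooden case away in the open bay of the low steel bench locker: slide it along the bench, keeping it flat and never lifting it, end first through the bay's opening until all of it is inside. Then slide the locker's cover fully shut over the bay, and leave the hammer, the oil can and the cup where they are.

Things in the scene. Friction and masses are not known exactly. Their poses are not given: they have to be found in the camera images.
- case: flat dark wooden case with brass corners, 140 long (its x) x 90 wide (y) x 36 mm high, about 0.5 kg, too wide to grip across, loose on the bench in front of the locker, off to one side of the bay and turned up to 0.35 rad from the way in. Origin: centre of its underside, z up. Either end may go in first.
- locker: low grey steel locker fixed to the bench, 165 deep x 261 wide x 56 mm high. Origin: bench level, middle of the front edge of its open bay. x points horizontally into the bay, z up. Bay walls at y = +-53 mm (5 mm thick). A closed drawer section of the same height fills y -58 to -203 mm. A guide rail along the top, x 70 to 78 mm, stands 10 mm high.
- bay_back (a point): foot of the bay's back wall, mid-width, at bench level: locker's x = 160 mm. The bay is 106 mm wide and 160 mm deep inside, open at the front, with no floor plate (the bench is its floor). Its roof (underside at 50, top at 56 mm) begins only 50 mm behind the front edge: the first 50 mm are open upward, between the walls.
- cover (a joint): sliding steel cover of the bay, an angle plate 116 mm wide: front panel (locker's x -12 to -5 mm, 4 to 60 mm high) and top flange (x -12 to 64 mm, top at 62 mm). Value in m: 0 = shut, centred over the bay; it opens along the locker's -y, over the drawer section, to at most 0.14. Moves with about 2 N, stays where left.
- cover_grip (a point): middle of the top of the cover's grip, an upright dark steel fin on the top flange: 40 mm along the locker's x, 12 mm thick along the locker's y (the sliding direction), from 62 to 95 mm above the bench. It lies at the locker's x = 30 mm, y = -(cover value).
- hammer: hammer lying on the bench beyond the work, 260 mm long, a bystander. Origin under its middle.
- oilcan: round steel can, 66 mm across, 120 mm high, a bystander. Origin: centre of its underside.
- cup: dark steel cup, 80 mm across, 70 mm high, a bystander. Origin: centre of its underside.
Mind the look-alikes: they are no part of the job. Of the things shaped like the case, the wooden one is meant.

How it is judged:
By the outcome, as a careful person would: the job done as asked, in the order asked, and still so for the second after the job is handed in, with the robot touching nothing.
It also fails if it takes over 61 s, if anything falls off the work surface, if the arm or the gripper's body presses on something with over 40 N, if the wrist force passes 120 N, or if a joint passes its speed limit or range.

## Working session

There is one attempt and no reset: what is moved stays moved. The work goes in short steps, Python scripts to look and compute and a tool call to move; the robot and the scene stay as the last step left them, time stands still between calls to the robot, and variables do not carry over. Pictures are saved under pics/ and viewed, and the job is handed in when it is done.

Besides the shell and the picture viewer there is one more tool, called after "Emit:" by a JSON object that holds its "name" and its "arguments", one argument or row to a line. jog_arm: Moves the arm, as the interface text tells. Its arguments: {"type":"object","properties":{"moves":{"type":"array"}},"required":["moves"]}

```bash
mkdir -p pics; ls
python3 - <<'E'
from workcell import r,cams
import cv2,numpy as np,pickle
s=r.state(); print({k:np.round(v,4).tolist() for k,v in s.items()})
for n in("side","top"):
    c=cams.read_camera(n); pickle.dump(c,open(f'{n}0.pkl','wb'))
    cv2.imwrite(f'pics/{n}0.png',cv2.resize(c['image'][:,:,::-1],(800,600),interpolation=cv2.INTER_CUBIC))
    print(n,c['K'],c['k1'],c['rvec'],c['tvec'])
E
```

```text
pics
{'t': 0.0, 'joints': [1.4882, 0.5018, -0.4268, 1.5514, 0.2208, 1.1383, -0.2103], 'qvel': [-0.0005, -0.0001, -0.0019, 0.0001, 0.0011, 0.0004, -0.0002], 'effort': [0.0002, -56.9517, -5.8161, -28.0941, 0.0106, 0.0122, -0.0], 'eef_pos': [0.22, -0.6109, 0.2303], 'tcp_rot': [-3.1397, -0.0001, 0.3459], 'contact_force': [0.5957, 0.2263, 0.1427], 'ft_torque': [-0.0087, -0.0142, 0.0098], 'finger_gap': 0.0852}
side [[393.5312698    0.         250.33571663]
 [  0.         393.5312698  192.46529282]
 [  0.           0.           1.        ]] -0.03591927145024412 [ 2.15633855 -0.12129536  0.09786912] [-0.60988523  0.081539    1.49279285]
top [[381.32630513   0.         252.64510365]
 [  0.         381.32630513 193.30102708]
 [  0.           0.           1.        ]] -0.0694648216271882 [ 2.14370228 -2.16858338  0.13911058] [-0.02739549  0.63480466  1.17809913]
```

View pics/side0.png

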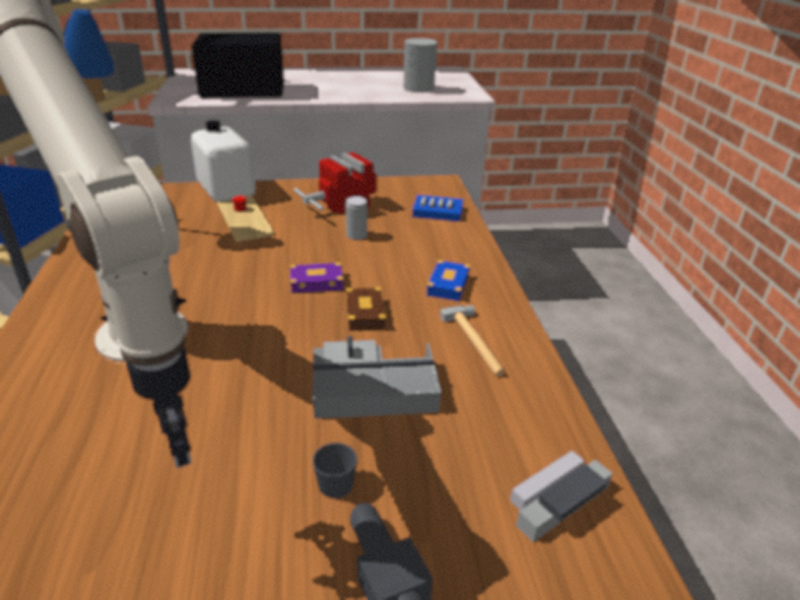

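View pics/top0.png

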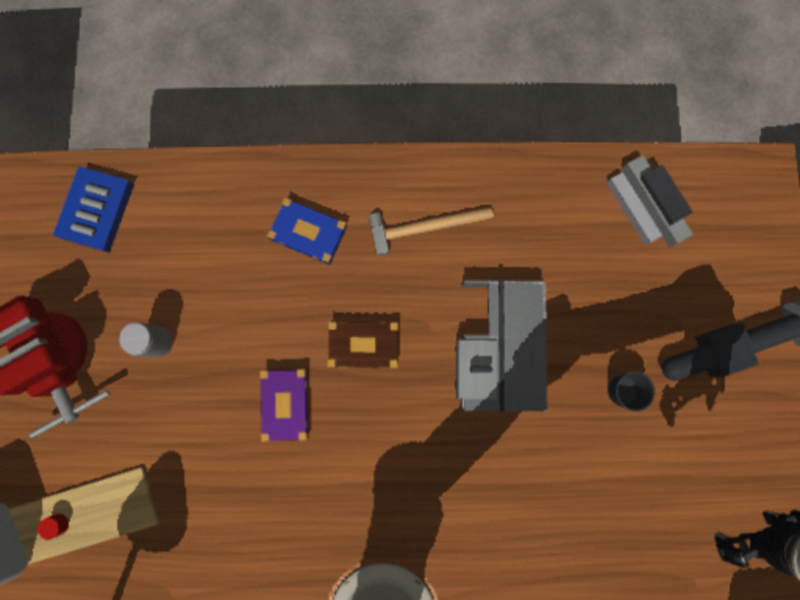

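The top view shows the wooden case at about (364,341), the locker at (500,345) with its bay opening left towards world +y, and the cover (458-497,335-410) slid towards the robot. The blue and purple cases are look-alikes. I'll measure next.

```bash
cat > h.py <<'E'
import cv2,numpy as np,pickle
def ray(c,uv):
    K=c['K'];x,y=(uv[0]-K[0,2])/K[0,0],(uv[1]-K[1,2])/K[1,1]
    p=np.array([x,y]);q=p.copy()
    for _ in range(20): q=p/(1+c['k1']*(q@q))
    R=cv2.Rodrigues(np.array(c['rvec'],float))[0];t=np.array(c['tvec'],float).ravel()
    return -R.T@t, R.T@np.array([q[0],q[1],1])
def onz(c,uv,z):
    o,d=ray(c,uv); return o+d*(z-o[2])/d[2]
def proj(c,P):
    R=cv2.Rodrigues(np.array(c['rvec'],float))[0];t=np.array(c['tvec'],float).ravel()
    p=R@np.array(P,float)+t; q=p[:2]/p[2]; q=q*(1+c['k1']*(q@q)); return c['K'][:2,:2]@q+c['K'][:2,2]
E
python3 - <<'E'
from h import *
c=pickle.load(open('top0.pkl','rb'));im=c['image'][:,:,::-1]
print('cam',ray(c,(256,192))[0])
a=im[165:270,190:360];cv2.imwrite('pics/topz.png',cv2.resize(a,None,fx=4.7,fy=4.7,interpolation=cv2.INTER_CUBIC))
s=pickle.load(open('side0.pkl','rb'));print('cam',ray(s,(256,192))[0]);a=s['image'][170:275,190:300,::-1];cv2.imwrite('pics/sidez.png',cv2.resize(a,None,fx=5.6,fy=5.6,interpolation=cv2.INTER_CUBIC))
E
```

```text
cam [ 0.47953873 -0.03213839  1.24926169]
cam [ 0.4344863  -1.26135023  0.90953633]
```

View pics/topz.png

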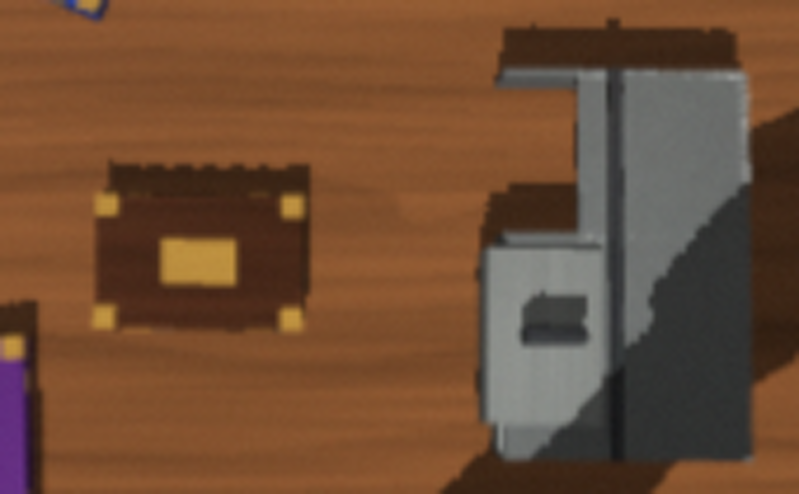

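View pics/sidez.png

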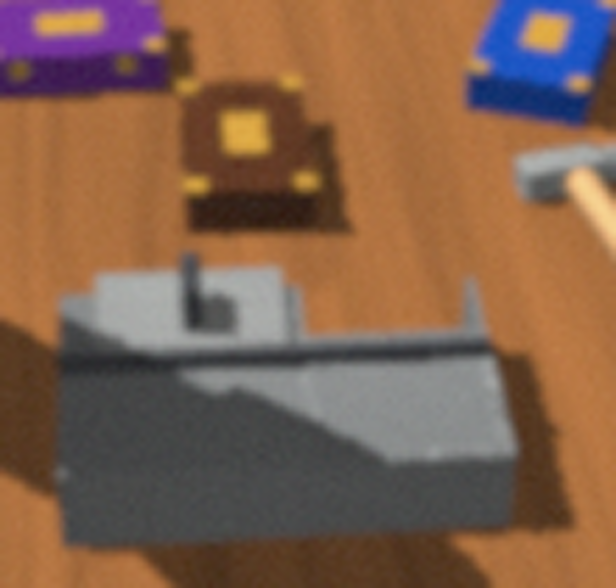

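Run:
```python
from h import *
c=pickle.load(open('top0.pkl','rb'));s=pickle.load(open('side0.pkl','rb'))
f=lambda u,v:(190+(u+.5)/4.7-.5,165+(v+.5)/4.7-.5)
g=lambda u,v:(190+(u+.5)/5.6-.5,170+(v+.5)/5.6-.5)
# case via mask of top: brass blobs
im=cv2.resize(c['image'][165:270,190:270],None,fx=4.7,fy=4.7,interpolation=cv2.INTER_CUBIC)
hsv=cv2.cvtColor(im,cv2.COLOR_RGB2HSV)
m=((hsv[...,2]>150)&(hsv[...,1]>100)&(hsv[...,0]>17)&(hsv[...,0]<28)).astype(np.uint8)
n,l,st,ce=cv2.connectedComponentsWithStats(m)
B=[]
for i in range(1,n):
    if st[i,4]>150: print(st[i],onz(c,f(*ce[i]),.036)[:2].round(4))
print('case outer');P=[onz(c,f(*p),.036)[:2] for p in((94,193),(304,195),(304,331),(92,329))]
P=np.array(P);print(P.round(4),P.mean(0),np.linalg.norm(P-np.roll(P,-1,0),axis=1))
print('side case',[onz(s,g(*p),.036)[:2].round(4) for p in((176,80),(300,76),(320,186),(184,190))])
print('locker')
for p in((748,68),(752,460),(497,460),(497,70)): print(p,onz(c,f(*p),.056)[:2].round(4))
print('side');
for p in((517,458),(62,298),(60,475),): print(p,onz(s,g(*p),.056)[:2].round(4))
print('bay walls top', [onz(c,f(*p),.056)[:2].round(4) for p in((497,87),(540,87),(578,90),(540,235),(578,235))])
print('cover', [onz(c,f(*p),.062)[:2].round(4) for p in((483,248),(605,248),(483,423))])
print('grip base', [onz(c,f(*p),.062)[:2].round(4) for p in((522,344),(588,344))],[onz(c,f(*p),.095)[:2].round(4) for p in((522,325),(588,325),(522,344),(588,344))])
```

```text
[ 97 195  20  20 353] [0.5886 0.0949]
[283 197  19  19 342] [ 0.5864 -0.0311]
[ 162  240   73   44 3007] [0.5495 0.0324]
[ 94 306  20  22 369] [0.5129 0.0967]
[281 309  21  21 374] [ 0.5102 -0.0295]
[  6 337  16  18 248] [0.4941 0.1579]
case outer
[[ 0.5967  0.1033]
 [ 0.5938 -0.0395]
 [ 0.5018 -0.0384]
 [ 0.5047  0.1045]] [0.54923366 0.03249392] [0.14285736 0.09199541 0.14294004 0.09209435]
side case [array([0.5061, 0.1122]), array([0.5978, 0.1096]), array([ 0.596 , -0.0322]), array([ 0.5026, -0.0284])]
locker
(748, 68) [ 0.6746 -0.3413]
(752, 460) [ 0.4125 -0.3332]
(497, 460) [ 0.4152 -0.1643]
(497, 70) [ 0.675  -0.1707]
side
(517, 458) [ 0.673  -0.3392]
(62, 298) [ 0.4177 -0.1661]
(60, 475) [ 0.4131 -0.3277]
bay walls top [array([ 0.6634, -0.1704]), array([ 0.6631, -0.1994]), array([ 0.6608, -0.2251]), array([ 0.5632, -0.1966]), array([ 0.5629, -0.222 ])]
cover [array([ 0.5546, -0.1576]), array([ 0.5536, -0.2388]), array([ 0.4397, -0.155 ])]
grip base [array([ 0.491 , -0.1819]), array([ 0.4903, -0.2256])] [array([ 0.5028, -0.178 ]), array([ 0.5022, -0.2205]), array([ 0.4906, -0.1777]), array([ 0.49  , -0.2202])]
```

Both views agree to within a few mm:
- **Case:** centre about (0.549, 0.034), long axis about 0.02 rad off world y.
- **Bay:** centreline x≈0.617, front edge y≈-0.169, inward direction about (-0.02, -1).
- **Cover:** value about 0.12.

The measured sizes match (143x92 for 140x90, locker 261 wide). First I'll push the long side by +x with spread fingers, then push the +y end in.

Emit:
{"name": "jog_arm", "arguments": {
  "moves": [
    [[10.5, -13, 0, 0, 0, 5, 8.5], [21, -26.5, 3, 0, 0, 10, 8.5], [32, -40, 6, 0, 0, 15, 8.5], [42.5, -53, 10, 0, 0, 19.8, 8.5], [42.5, -53, 10, 0, 0, 19.8, 8.5], [42.5, -53, 10, 0, 0, 19.8, 8.5], [42.5, -53, 10, 0, 0, 19.8, 8.5], [42.5, -53, 10, 0, 0, 19.8, 8.5], [42.5, -53, 10, 0, 0, 19.8, 8.5], [42.5, -53, 10, 0, 0, 19.8, 8.5], [42.5, -53, 10, 0, 0, 19.8, 8.5], [42.5, -53, 10, 0, 0, 19.8, 8.5]]
  ]
}}

```text
t: 1.3
eef_pos: [0.4122, -0.0485, 0.1455]
tcp_rot: [-3.14, 0.0, -0.0]
contact_force: [2.0, -1.0, 0.8]
finger_gap: 0.0851
```

Emit:
{"name": "jog_arm", "arguments": {
  "moves": [
    [[2.8, -4.5, 0, 0, 0, 0, 8.5], [2.8, -8.3, 0, 0, 0, 0, 8.5], [2.8, -8.3, 0, 0, 0, 0, 8.5], [2.8, -8.3, 4, 0, 0, 0, 8.5], [2.8, -8.3, 8, 0, 0, 0, 8.5], [2.8, -8.3, 11, 0, 0, 0, 8.5], [2.8, -8.3, 13, 0, 0, 0, 8.5], [2.8, -8.3, 13.8, 0, 0, 0, 8.5], [2.8, -8.3, 13.8, 0, 0, 0, 8.5], [2.8, -8.3, 13.8, 0, 0, 0, 8.5]]
  ]
}}

```text
t: 2.3
eef_pos: [0.4408, 0.0346, 0.0082]
tcp_rot: [-3.14, -0.001, -0.0]
contact_force: [-0.3, -0.5, -1.1]
finger_gap: 0.0853
```

```bash
cat >> h.py <<'E'
def snap(tag):
    from workcell import r,cams
    out={}
    for n,(v,w,u,x) in(("top",(130,290,150,400)),("side",(140,300,170,360))):
        c=cams.read_camera(n);pickle.dump(c,open(f'{n}{tag}.pkl','wb'));out[n]=c
        a=c['image'][v:w,u:x,::-1];f=2.2
        out[n+'i']=cv2.resize(a,None,fx=3.2,fy=3.2,interpolation=cv2.INTER_CUBIC)
    h=[out['topi'],out['sidei']]
    for n,i in zip(("top","side"),h): cv2.imwrite(f'pics/{n}{tag}.png',i)
    s=r.state();print(round(s['t'],2),np.round(s['joints'],2),s['eef_pos'],s['contact_force'])
    return out
E
python3 -c "
from h import *
snap('1')"
```

```text
2.4 [ 0.32  0.55 -0.54  2.19  0.56  0.53 -2.22] [0.44124478 0.03456546 0.00866918] [-0.24121599  0.1674728  -0.37380001]
```

View pics/side1.png

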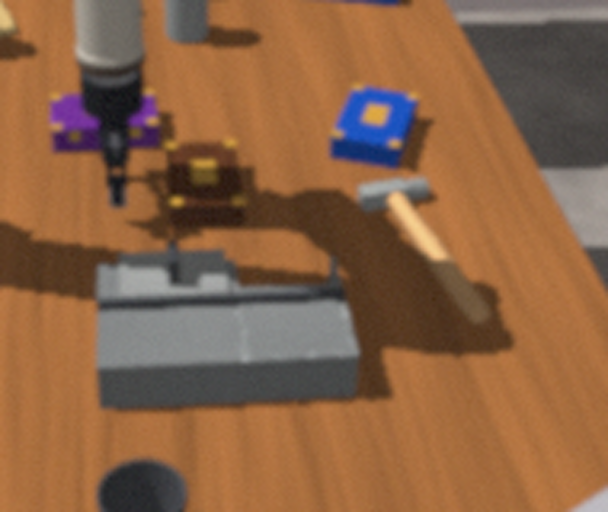

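Emit:
{"name": "jog_arm", "arguments": {
  "moves": [
    [[2, 0, 0, 0, 0, 0, 8.5], [3.5, 0, 0, 0, 0, 0, 8.5], [4.3, 0, 0, 0, 0, 0, 8.5], [5, 0, 0, 0, 0, 0, 8.5], [5.8, 0, 0, 0, 0, 0, 8.5], [6.6, 0, 0, 0, 0, 0, 8.5], [7.4, 0, 0, 0, 0, 0, 8.5], [8.2, 0, 0, 0, 0, 0, 8.5], [9, 0, 0, 0, 0, 0, 8.5], [9.8, 0, 0, 0, 0, 0, 8.5], [10.5, 0, 0, 0, 0, 0, 8.5], [10.9, 0, 0, 0, 0, 0, 8.5]]
  ]
}}

```text
t: 3.6
eef_pos: [0.5512, 0.0346, 0.0089]
tcp_rot: [-3.14, -0.003, -0.001]
contact_force: [-2.5, 0.7, 0.7]
finger_gap: 0.085
```

```bash
cat >> h.py <<'E'
def case(c,z=.036,side=False):
    im=c['image'];hsv=cv2.cvtColor(im,cv2.COLOR_RGB2HSV)
    f=4;b=cv2.resize(im,None,fx=f,fy=f,interpolation=cv2.INTER_CUBIC);h=cv2.cvtColor(b,cv2.COLOR_RGB2HSV)
    m=((h[...,2]>90)&(h[...,1]>100)&(h[...,0]>17)&(h[...,0]<28)).astype(np.uint8)
    n,l,st,ce=cv2.connectedComponentsWithStats(m)
    for i in range(1,n):
        if st[i,4]>60:
            p=onz(c,((ce[i]+.5)/f-.5),z)
            if .45<p[0]<.72 and -.36<p[1]<.13: print(st[i,4],p[:2].round(4))
E
python3 -c "
from h import *
o=snap('2')
case(o['top']);print();case(o['side'])"
```

```text
3.7 [ 0.31  0.68 -0.54  1.93  0.55  0.67 -2.14] [0.55136091 0.03460178 0.0090102 ] [ 0.35350956 -0.28675278  0.8031061 ]
241 [0.646  0.0964]
256 [ 0.6449 -0.0299]

90 [0.6462 0.1017]
650 [0.6091 0.04  ]
181 [ 0.6479 -0.0238]
74 [ 0.5693 -0.0235]
```

View pics/top2.png

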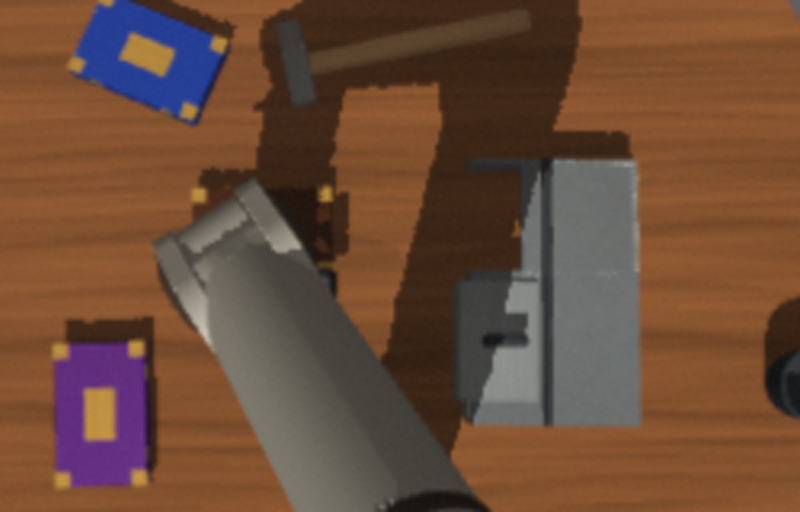

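View pics/side2.png

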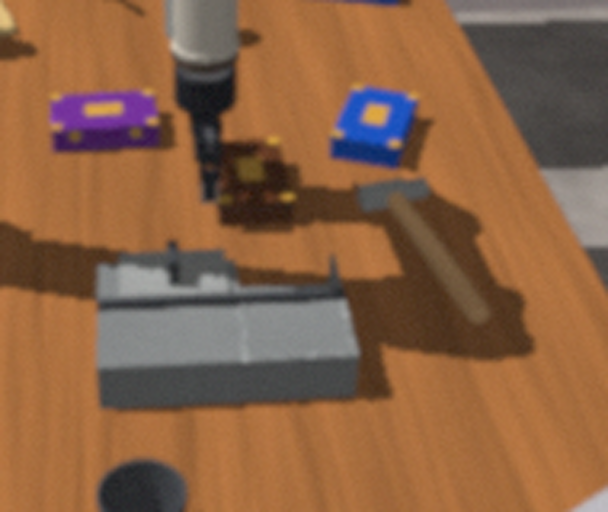

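Emit:
{"name": "jog_arm", "arguments": {
  "moves": [
    [[0.7, 0, 0, 0, 0, 0, 8.5], [1.4, 0, 0, 0, 0, 0, 8.5], [1.4, 0, 0, 0, 0, 0, 8.5], [0.5, 0, 0, 0, 0, 0, 8.5], [-1.5, 0, 0, 0, 0, 0, 8.5], [-1.5, 0, -4, 0, 0, 0, 8.5], [-1.5, 0, -8, 0, 0, 0, 8.5], [-1.5, 0, -12, 0, 0, 4, 8.5], [-1.5, 0, -12, 0, 0, 8, 8.5]]
  ]
}}

```text
t: 4.6
eef_pos: [0.5393, 0.0353, 0.1344]
tcp_rot: [-3.138, -0.013, -0.143]
contact_force: [1.2, 0.5, -0.1]
finger_gap: 0.0851
```

```bash
python3 -c "
from workcell import r
print(r.state())"
```

```text
{'t': 4.6, 'joints': array([ 0.4051062 ,  0.46656176, -0.64738194,  1.91691001,  0.36649609,
        0.8632546 , -2.14340813]), 'qvel': array([-0.13614996,  0.01112011,  0.20064188,  0.05424499, -0.06774502,
       -0.08252912, -0.64157853]), 'effort': array([  1.46398913, -47.12544322,  -8.21789414, -22.18702197,
        -0.25509414,   0.93160121,   1.23466775]), 'eef_pos': array([0.53930874, 0.03526281, 0.13436076]), 'tcp_rot': array([-3.13840362, -0.0126601 , -0.1429856 ]), 'contact_force': array([ 1.22934133,  0.54048313, -0.05509849]), 'ft_torque': array([-0.00761596, -0.01206615,  0.05839491]), 'finger_gap': 0.08505292377450065}
```

Emit:
{"name": "jog_arm", "arguments": {
  "moves": [
    [[0, -3, 0, 0, 0, -8, 5], [1, -7, 0, 0, 0, -16, 5], [3, -11.6, 0, 0, 0, -24, 5], [5, -11.6, 0, 0, 0, -32, 5], [6.9, -11.6, 0, 0, 0, -40, 5], [6.9, -11.6, 0, 0, 0, -48, 5], [6.9, -11.6, 0, 0, 0, -56, 5], [6.9, -11.6, 0, 0, 0, -64, 5], [6.9, -11.6, 0, 0, 0, -72, 5], [6.9, -11.6, 0, 0, 0, -80, 5], [6.9, -11.6, 0, 0, 0, -88, 5], [6.9, -11.6, 0, 0, 0, -96, 5]]
  ]
}}

```text
t: 5.8
eef_pos: [0.6236, 0.1401, 0.1356]
tcp_rot: [3.128, -0.001, 1.539]
contact_force: [-0.7, 0.5, 1.2]
finger_gap: 0.05
```

```bash
python3 -c "
from h import *
o=snap('3')
from workcell import r
print(r.state()['tcp_rot'])
case(o['top']);print();case(o['side'])"
```

```text
5.9 [ 0.4   0.76 -0.98  1.66  0.7   1.1  -0.82] [0.6234964  0.14003717 0.13528028] [ 0.48656072 -0.84502199 -0.13924129]
[ 3.12911873e+00 -1.76022413e-03  1.53399908e+00]
289 [ 0.6614 -0.0292]
249 [0.6623 0.0965]
2098 [0.6242 0.0335]
308 [ 0.5855 -0.0291]

94 [0.6621 0.1015]
79 [0.5873 0.1021]
929 [0.6248 0.04  ]
249 [ 0.6632 -0.0234]
193 [ 0.5855 -0.0236]
```

View pics/top3.png

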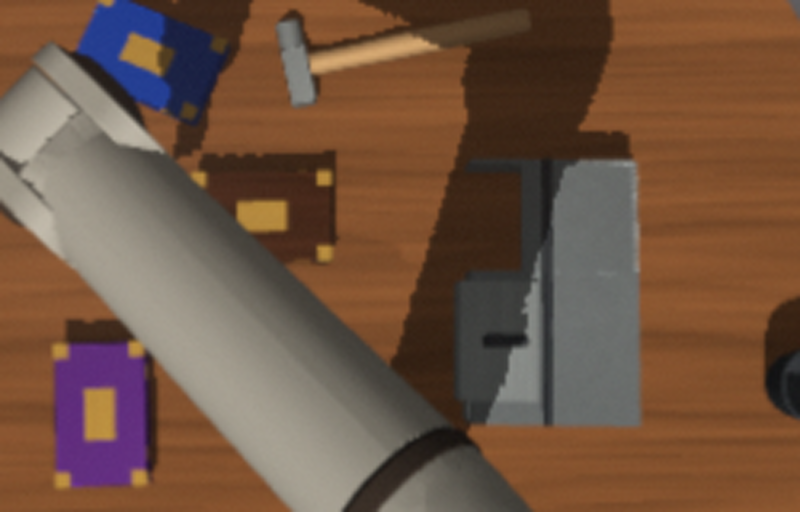

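View pics/side3.png

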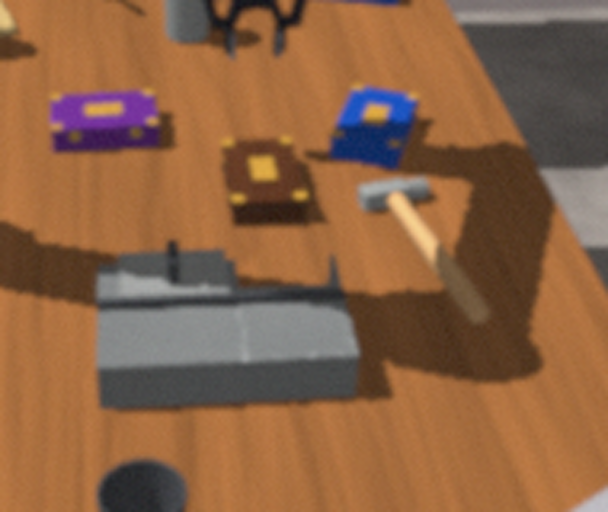

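Emit:
{"name": "jog_arm", "arguments": {
  "moves": [
    [[0, 0, 4, 0.7, 0, -1.2, 5], [0, 0, 8, 0.7, 0, -1.2, 5], [0, 0, 11, 0.7, 0, -1.2, 5], [0, 0, 12.3, 0.7, 0, -1.2, 5], [0, 0, 12.8, 0.7, 0, -1.2, 5], [0, 0, 12.8, 0.7, 0, -1.2, 5]]
  ]
}}

```text
t: 6.5
eef_pos: [0.6253, 0.1406, 0.0078]
tcp_rot: [3.141, -0.002, 1.554]
contact_force: [-0.9, 0.2, 0.5]
finger_gap: 0.0498
```

Emit:
{"name": "jog_arm", "arguments": {
  "moves": [
    [[-1.2, 0, 0, 0, 0, 0, 5], [-2, 0, 0, 0, 0, 0, 5], [-3, 0, 0, 0, 0, 0, 5], [-4, 0, 0, 0, 0, 0, 5], [-5, -0.1, 0, 0, 0, 0, 5], [-6, -0.1, 0, 0, 0, 0, 5], [-7, -0.2, 0, 0, 0, 0, 5], [-8, -0.2, 0, 0, 0, 0, 5], [-9, -0.3, 0, 0, 0, 0, 5], [-10, -0.3, 0, 0, 0, 0, 5], [-11, -0.3, 0, 0, 0, 0, 5], [-11.6, -0.3, 0, 0, 0, 0, 5]]
  ]
}}

```text
t: 7.7
eef_pos: [0.6203, 0.023, 0.0073]
tcp_rot: [3.141, -0.001, 1.553]
contact_force: [0.9, 2.3, 0.5]
finger_gap: 0.0502
```

```bash
python3 -c "
from h import *
o=snap('4')
case(o['top']);print();case(o['side'])"
```

```text
7.8 [ 0.52  0.9  -0.86  1.74  0.85  0.91 -0.73] [0.62015559 0.0221874  0.00709111] [0.5761585  0.79492382 0.2601055 ]
295 [ 0.654  -0.1225]

118 [0.5818 0.01  ]
1045 [ 0.6179 -0.0554]
233 [ 0.6548 -0.1199]
208 [ 0.5787 -0.1188]
```

View pics/top4.png

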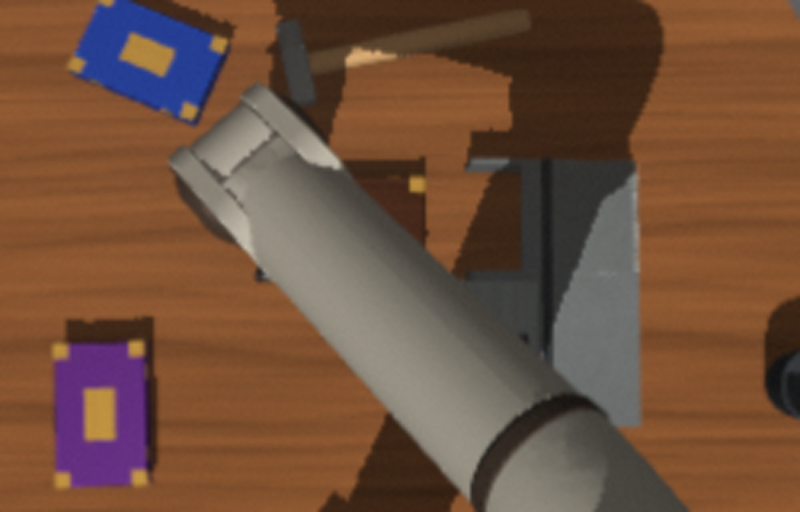

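View pics/side4.png

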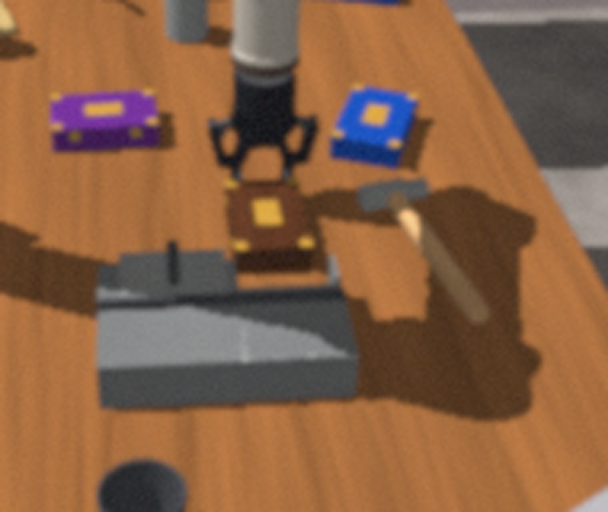

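Emit:
{"name": "jog_arm", "arguments": {
  "moves": [
    [[-0.8, 0, 0, 0, 0, 0, 5], [-1.6, 0, 0, 0, 0, 0, 5], [-2.4, 0, 0, 0, 0, 0, 5], [-3.2, 0, 0, 0, 0, 0, 5], [-4, 0, 0, 0, 0, 0, 5], [-4.8, 0, 0, 0, 0, 0, 5], [-5.6, 0, 0, 0, 0, 0, 5], [-6.4, 0, 0, 0, 0, 0, 5], [-7.2, 0, 0, 0, 0, 0, 5], [-8, 0, 0, 0, 0, 0, 5]]
  ]
}}

```text
t: 8.8
eef_pos: [0.6186, -0.0584, 0.0071]
tcp_rot: [-3.141, -0.0, 1.552]
contact_force: [0.0, 3.1, 1.4]
finger_gap: 0.0503
```

```bash
python3 -c "
from h import *
o=snap('5')
case(o['top']);print();case(o['side'])"
```

```text
8.9 [ 0.65  0.9  -0.86  1.74  0.85  0.91 -0.6 ] [ 0.61853548 -0.06038091  0.00680275] [ 0.53201257 -0.01266764 -0.1458959 ]
281 [ 0.6529 -0.204 ]

144 [ 0.5793 -0.0732]
1254 [ 0.6159 -0.1378]
```

View pics/side5.png

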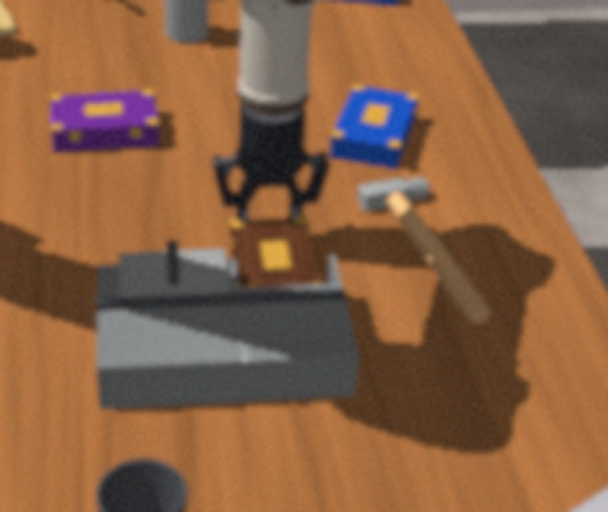

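Emit:
{"name": "jog_arm", "arguments": {
  "moves": [
    [[-1, 0, 0, 0, 0, 0, 5], [-2, 0, 0, 0, 0, 0, 5], [-3, 0, 0, 0, 0, 0, 5], [-4, 0, 0, 0, 0, 0, 5], [-5, 0, 0, 0, 0, 0, 5], [-6, 0, 0, 0, 0, 0, 5], [-7, 0, 0, 0, 0, 0, 5], [-8, 0, 0, 0, 0, 0, 5], [-9, 0, 0, 0, 0, 0, 5], [-9.8, 0, 0, 0, 0, 0, 5], [-10.4, 0, 0, 0, 0, 0, 5], [-10.7, 0, 0, 0, 0, 0, 5]]
  ]
}}

```text
t: 10.1
eef_pos: [0.6162, -0.1613, 0.0069]
tcp_rot: [-3.141, -0.007, 1.551]
contact_force: [-1.0, 18.6, 1.1]
finger_gap: 0.0499
```

```bash
python3 -c "
from h import *
o=snap('6')
case(o['top']);print();case(o['side'])"
```

```text
10.2 [ 0.8   0.92 -0.86  1.7   0.84  0.93 -0.41] [ 0.61626706 -0.16135477  0.00695173] [ 0.70962167 13.70503441  1.05733456]

99 [ 0.6522 -0.1761]
135 [ 0.5792 -0.1737]
```

View pics/side6.png

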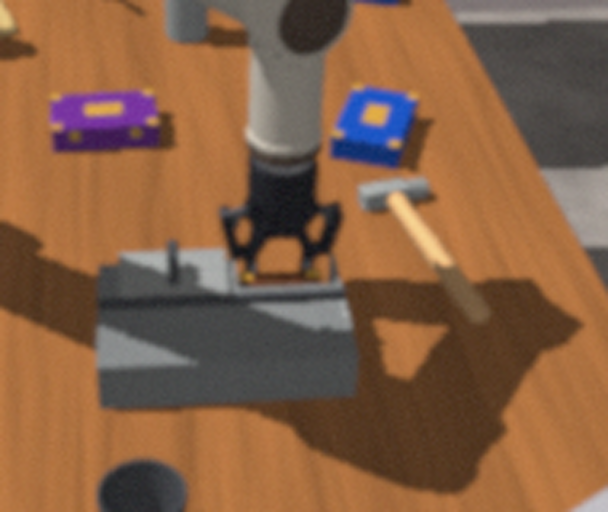

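View pics/top6.png

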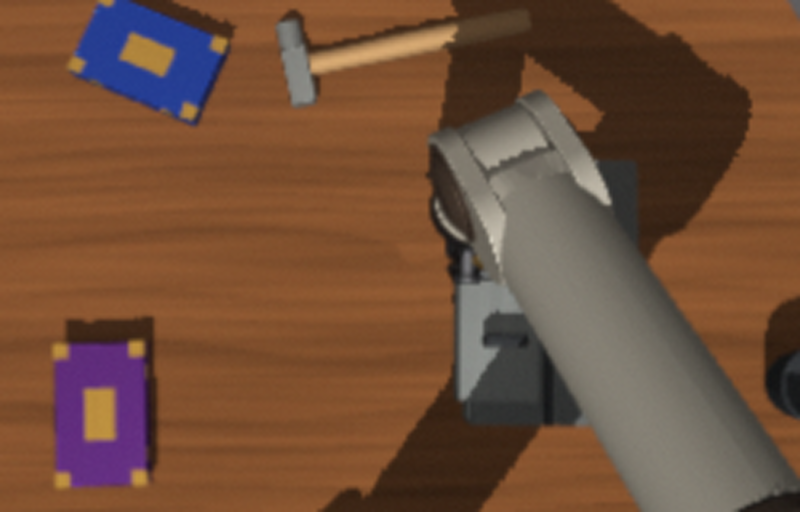

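The push stopped with 14–19 N at TCP y=-0.161, with the case almost flush. From the side view I think the wide finger linkages are meeting the wall or cover edges. I'll back off, narrow and raise the fingers, then look.

Emit:
{"name": "jog_arm", "arguments": {
  "moves": [
    [[2, 0, 0, 0, 0, 0, 5], [4, 0, -1, 0, -0.4, 0, 1], [6, 0, -1, 0, -0.4, 0, 1], [6, 0, -1, 0, -0.4, 0, 1], [6, 0, -1, 0, -0.4, 0, 1]]
  ]
}}

```text
t: 10.7
eef_pos: [0.6172, -0.1026, 0.017]
tcp_rot: [-3.14, 0.002, 1.552]
contact_force: [0.3, 0.0, 0.4]
finger_gap: 0.0099
```

```bash
python3 -c "
from h import *
o=snap('7')
case(o['top']);print();case(o['side'])
cv2.imwrite('pics/side7z.png',cv2.resize(o['side']['image'][190:260,190:290,::-1],None,fx=8,fy=8,interpolation=cv2.INTER_CUBIC))
"
```

```text
10.8 [ 0.72  0.89 -0.87  1.73  0.83  0.93 -0.51] [ 0.61707615 -0.10385413  0.01677426] [-0.64752926 -0.58580373 -0.11720447]

253 [ 0.6543 -0.1743]
126 [ 0.5781 -0.1751]
```

View pics/side7z.png

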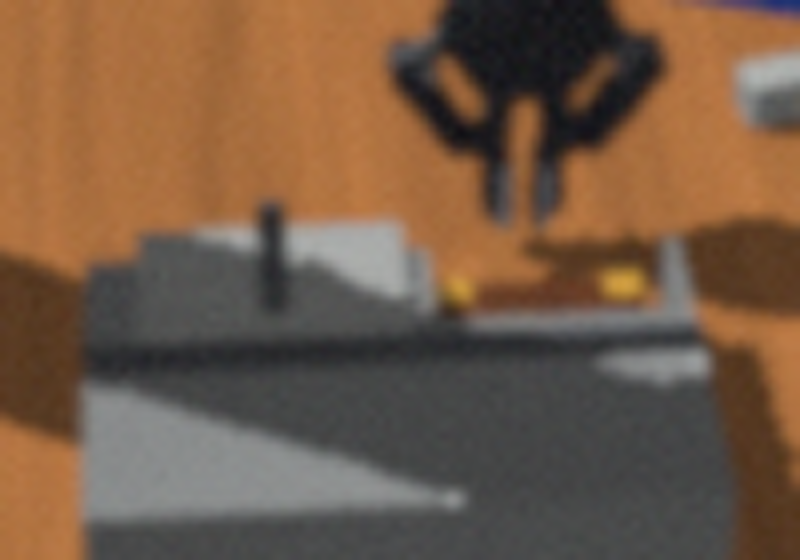

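View pics/top7.png

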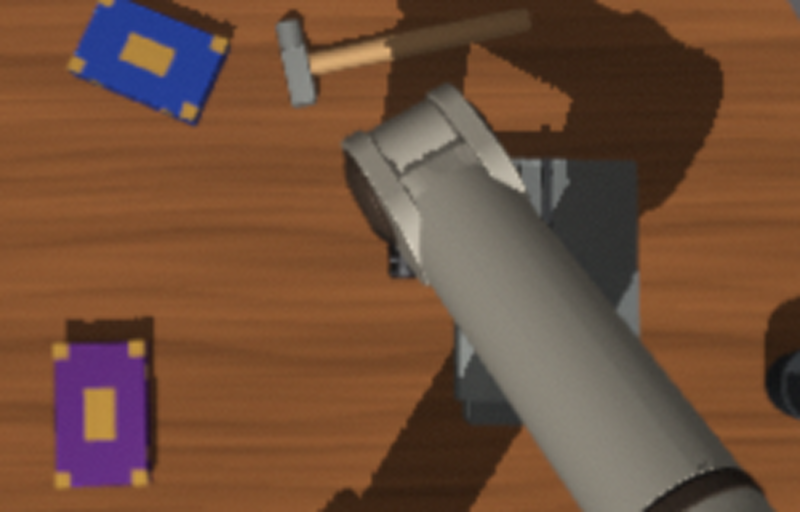

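Run:
```python
from h import *
s=pickle.load(open('side7.pkl','rb'))
g=lambda u,v:(190+(u+.5)/8-.5,190+(v+.5)/8-.5)
for n,p,z in(('far wall tip L',(660,236),.056),('far wall tip R',(686,236),.056),('near wall tip',(427,250),.056),('rear edge case R',(645,266),.036),('rear edge caseL',(450,278),.036),('cover corner',(402,222),.062),('cover L',(140,236),.062),('back R top',(712,350),.056),('fin top back',(270,203),.095)):
    print(n,onz(s,g(*p),z)[:2].round(4))
cc=pickle.load(open('side6.pkl','rb'))
cv2.imwrite('pics/side6z.png',cv2.resize(cc['image'][190:260,190:290,::-1],None,fx=8,fy=8,interpolation=cv2.INTER_CUBIC))
```

```text
far wall tip L [ 0.6704 -0.1684]
far wall tip R [ 0.6819 -0.1695]
near wall tip [ 0.566  -0.1687]
rear edge case R [ 0.6654 -0.164 ]
rear edge caseL [ 0.5771 -0.1643]
cover corner [ 0.5562 -0.1552]
cover L [ 0.4406 -0.1546]
back R top [ 0.6789 -0.2488]
fin top back [ 0.4965 -0.1796]
```

View pics/side6z.png

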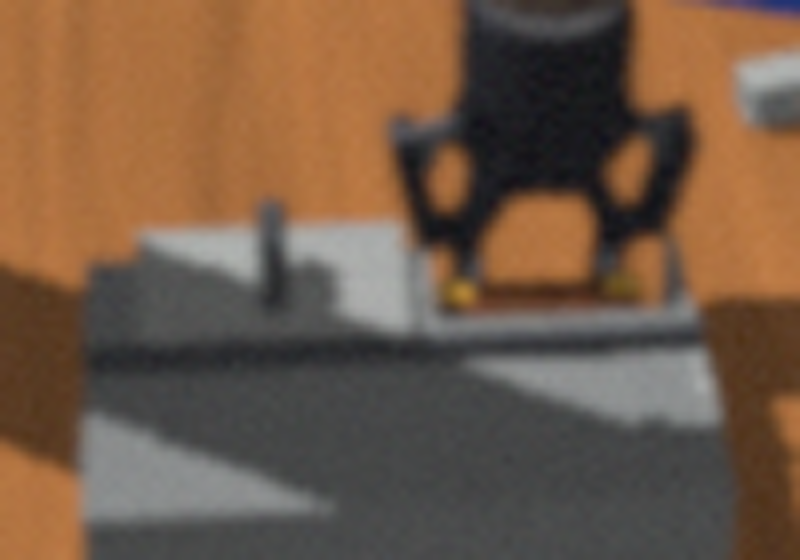

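Emit:
{"name": "jog_arm", "arguments": {
  "moves": [
    [[-2, 0, 0, 0, 0, 0, 1], [-4, 0, 0, 0, 0, 0, 1], [-4.8, 0, 0, 0, 0, 0, 1], [-5.3, 0, 0, 0, 0, 0, 1], [-5.8, 0, 0, 0, 0, 0, 1], [-6.3, 0, 0, 0, 0, 0, 1], [-6.6, 0, 0, 0, 0, 0, 1], [-6.8, 0, 0, 0, 0, 0, 1]]
  ]
}}

```text
t: 11.6
eef_pos: [0.6156, -0.1712, 0.0169]
tcp_rot: [-3.14, 0.002, 1.55]
contact_force: [0.0, 1.1, -1.6]
finger_gap: 0.0099
```

```bash
python3 -c "
from h import *
o=snap('8')
case(o['top']);print();case(o['side'])
cv2.imwrite('pics/side8z.png',cv2.resize(o['side']['image'][190:260,190:290,::-1],None,fx=8,fy=8,interpolation=cv2.INTER_CUBIC))
"
```

```text
11.7 [ 0.82  0.91 -0.86  1.69  0.83  0.95 -0.4 ] [ 0.61565139 -0.17170995  0.01692635] [ 0.14094486  0.41531473 -1.12556697]

78 [ 0.578  -0.1853]
```

View pics/side8z.png

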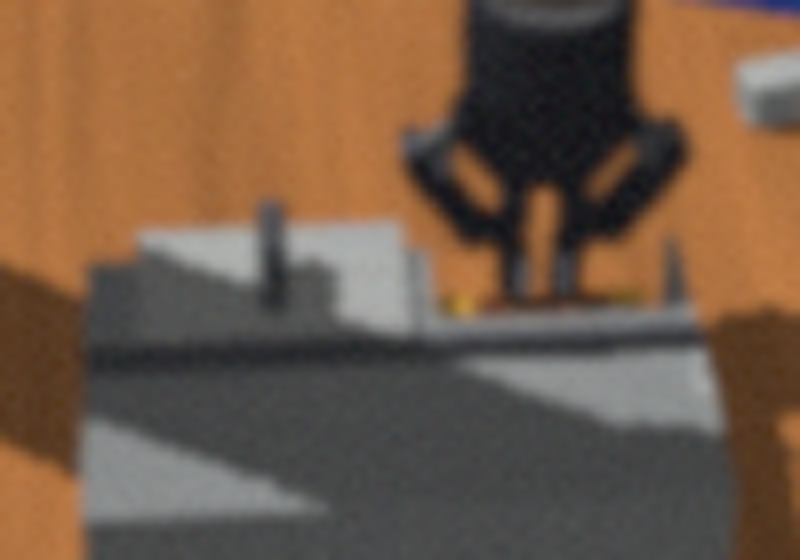

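Emit:
{"name": "jog_arm", "arguments": {
  "moves": [
    [[-0.2, 0, 0, 0, 0, 0, 1], [-0.4, 0, 0, 0, 0, 0, 1], [-0.4, 0, 0, 0, 0, 0, 1]]
  ]
}}

```text
t: 12.0
eef_pos: [0.6157, -0.176, 0.017]
tcp_rot: [-3.14, 0.002, 1.55]
contact_force: [0.1, 0.1, -0.9]
finger_gap: 0.01
```

Emit:
{"name": "jog_arm", "arguments": {
  "moves": [
    [[0.5, 0, 0, 0, 0, 0, 1], [2, 0, 0, 0, 0, 0, 1], [4.5, 0, -2, 0, 0, 0, 1], [6.5, 0, -6, 0, 0, 0, 3], [8, 0, -11, 0, 0, 0, 5], [8, 0, -14, 0, 0, 0, 5], [8, 0, -14, 0, 0, 0, 5]]
  ]
}}

```text
t: 12.7
eef_pos: [0.621, -0.0925, 0.1626]
tcp_rot: [3.134, 0.003, 1.553]
contact_force: [-0.5, 0.7, -0.5]
finger_gap: 0.0498
```

```bash
python3 -c "
from h import *
o=snap('9')
from workcell import r
print(r.state()['tcp_rot'])
case(o['top']);print();case(o['side'])
cv2.imwrite('pics/side9z.png',cv2.resize(o['side']['image'][190:260,190:290,::-1],None,fx=8,fy=8,interpolation=cv2.INTER_CUBIC))
"
```

```text
12.8 [ 0.79  0.73 -1.01  1.67  0.67  1.13 -0.42] [ 0.61790567 -0.09479174  0.15760721] [-0.10501805 -0.66937445  0.19007838]
[3.1413733  0.00360163 1.55068653]

112 [ 0.6536 -0.1891]
91 [ 0.578  -0.1891]
```

View pics/side9z.png

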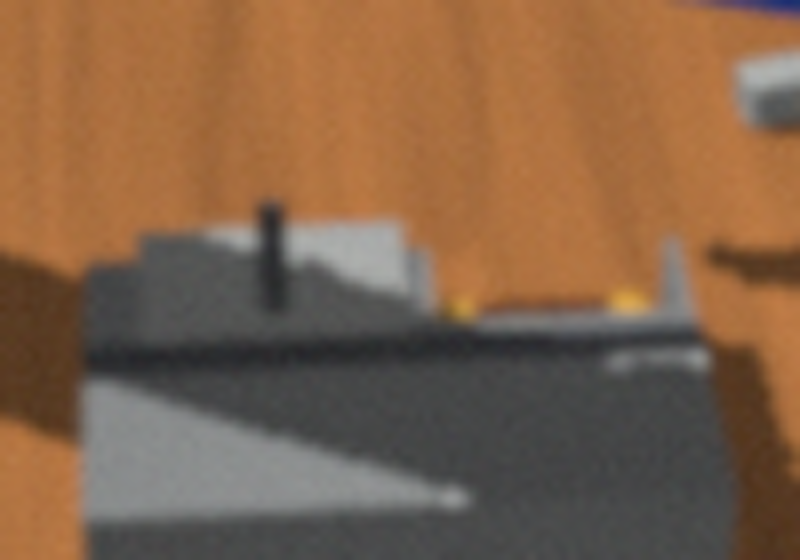

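View pics/top9.png

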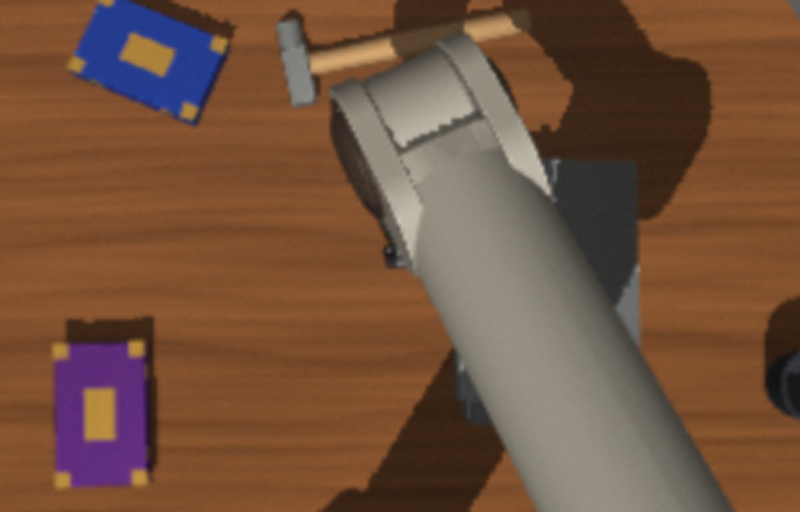

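The case rear is about 11–17 mm inside the bay mouth, with both brass corners at y≈-0.189 and wall tips at y≈-0.1685. It's square, and the last push met about 0 N. Next, the cover grip at (0.4965, -0.199).

Emit:
{"name": "jog_arm", "arguments": {
  "moves": [
    [[-3.5, -4, 0, 0, 0, 0, 5], [-7, -8, 0, 0, 0, 0, 5], [-10.6, -11.9, 0, 0, 0, 0, 5], [-10.6, -11.9, 0, 0, 0, 0, 5], [-10.6, -11.9, 2, 0, 0, 0, 5], [-10.6, -11.9, 4, 0, 0, 0, 5], [-10.6, -11.9, 4, 0, 0, 0, 5]]
  ]
}}

```text
t: 13.5
eef_pos: [0.4938, -0.198, 0.1146]
tcp_rot: [-3.136, 0.001, 1.55]
contact_force: [0.5, -0.1, 0.5]
finger_gap: 0.0498
```

```bash
python3 -c "
from h import *
o=snap('10')
from workcell import r
print(r.state()['tcp_rot'])
cv2.imwrite('pics/side10z.png',cv2.resize(o['side']['image'][160:260,190:290,::-1],None,fx=6,fy=6,interpolation=cv2.INTER_CUBIC))
"
```

```text
13.6 [ 1.11  0.65 -1.03  1.92  0.68  0.97 -0.27] [ 0.49622672 -0.19771272  0.11718213] [ 0.4189644  -0.1263599   0.45962375]
[-3.13997002e+00  2.09242438e-03  1.55135177e+00]
```

View pics/side10z.png

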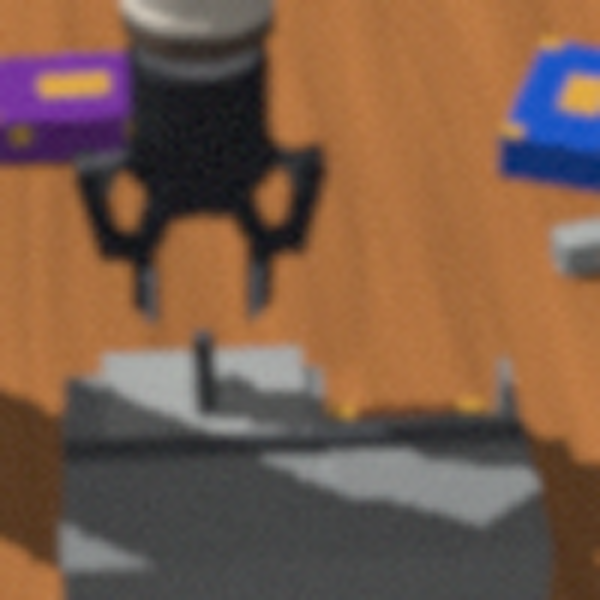

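The fingers (148 and 260 px) straddle the fin (205 px). Descend and grip.

Emit:
{"name": "jog_arm", "arguments": {
  "moves": [
    [[0, 0, 1.5, 0, 0, 0, 5], [0, 0, 3, 0, 0, 0, 5], [0, 0, 4.4, 0, 0, 0, 5], [0, 0, 4.4, 0, 0, 0, 5], [0, 0, 4.4, 0, 0, 0, 3], [0, 0, 4.4, 0, 0, 0, 2], [0, 0, 4.4, 0, 0, 0, 1], [0, 0, 4.4, 0, 0, 0, 0.9], [0, 0, 4.4, 0, 0, 0, 0.9]]
  ]
}}

```text
t: 14.5
eef_pos: [0.4967, -0.1979, 0.0739]
tcp_rot: [-3.141, 0.002, 1.551]
contact_force: [-0.5, 1.3, 4.4]
finger_gap: 0.0105
```

Emit:
{"name": "jog_arm", "arguments": {
  "moves": [
    [[0, 0.8, 0, 0, 0, 0, 0.5], [0, 2, 0, 0, 0, 0, 0.5], [0, 3.2, 0, 0, 0, 0, 0.5], [0, 4.4, 0, 0, 0, 0, 0.5], [0, 5.6, 0, 0, 0, 0, 0.5], [0, 6.8, 0, 0, 0, 0, 0.5], [0, 8, 0, 0, 0, 0, 0.5], [0, 9.2, 0, 0, 0, 0, 0.5], [0, 10.2, 0, 0, 0, 0, 0.5], [0, 11, 0, 0, 0, 0, 0.5], [0, 11.5, 0, 0, 0, 0, 0.5], [0, 11.5, 0, 0, 0, 0, 0.5]]
  ]
}}

```text
t: 15.7
eef_pos: [0.6129, -0.201, 0.0739]
tcp_rot: [3.14, 0.003, 1.55]
contact_force: [1.9, -4.0, 2.7]
finger_gap: 0.0107
```

Close now, so I'll nudge it until it meets the stop.

Emit:
{"name": "jog_arm", "arguments": {
  "moves": [
    [[0, 0.2, 0, 0, 0, 0, 0.5], [0, 0.4, 0, 0, 0, 0, 0.5], [0, 0.6, 0, 0, 0, 0, 0.5], [0, 0.6, 0, 0, 0, 0, 0.5]]
  ]
}}

```text
t: 16.1
eef_pos: [0.6174, -0.2012, 0.0739]
tcp_rot: [-3.14, 0.004, 1.55]
contact_force: [-6.5, -3.3, 8.8]
finger_gap: 0.0109
```

```bash
python3 -c "
from h import *
o=snap('11')
cv2.imwrite('pics/side11z.png',cv2.resize(o['side']['image'][180:260,190:290,::-1],None,fx=7,fy=7,interpolation=cv2.INTER_CUBIC))
"
```

```text
16.2 [ 0.88  0.85 -0.91  1.65  0.77  1.04 -0.3 ] [ 0.6173621  -0.20114623  0.07388663] [-5.12985293 -2.8107267   7.52194638]
```

View pics/side11z.png

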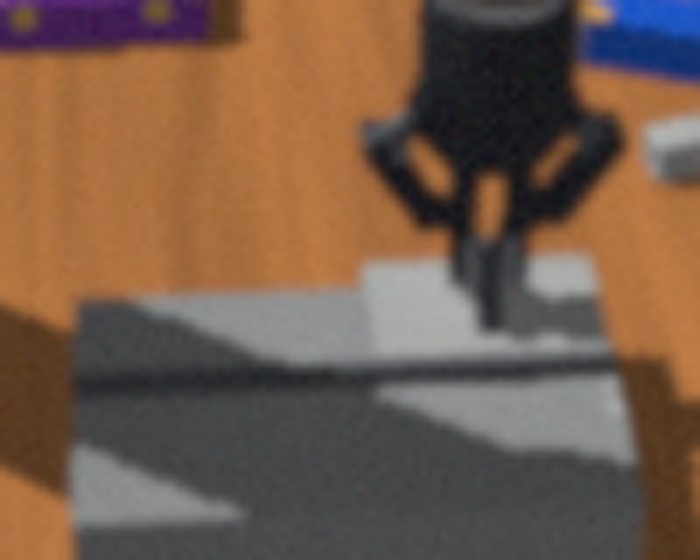

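Emit:
{"name": "jog_arm", "arguments": {
  "moves": [
    [[0, 0.3, 0, 0, 0, 0, 0.5], [0, 0.5, 0, 0, 0, 0, 0.5], [0, 0.5, 0, 0, 0, 0, 0.5]]
  ]
}}

```text
t: 16.5
eef_pos: [0.6174, -0.2012, 0.0739]
tcp_rot: [-3.129, 0.005, 1.55]
contact_force: [-17.2, -2.5, 17.0]
finger_gap: 0.0106
```

The cover is on its stop: 17 N and no further travel. Release and retreat.

Emit:
{"name": "jog_arm", "arguments": {
  "moves": [
    [[0, 0, 0, 0, 0, 0, 1], [0, 0, 0, 0, 0, 0, 3], [0, 0, 0, 0, 0, 0, 4], [0, 0, 0, 0, 0, 0, 4], [0, 0, -3, 0, 0, 0, 4], [0, 0, -7, 0, 0, 0, 4], [0, 0, -11, 0, 0, 0, 4]]
  ]
}}

```text
t: 17.2
eef_pos: [0.6185, -0.1997, 0.1843]
tcp_rot: [-3.128, 0.003, 1.551]
contact_force: [1.0, 0.8, -0.6]
finger_gap: 0.0399
```

Emit:
{"name": "jog_arm", "arguments": {
  "moves": [
    [[4, -4, -2, 0, 0, 0, 4], [8, -8, -2, 0, 0, 0, 4], [12, -12, -2, 0, 0, 0, 4], [16, -16, -2, 0, 0, 0, 4], [20, -18, -2, 0, 0, 0, 4], [24, -18, -2, 0, 0, 0, 4], [28, -18, -2, 0, 0, 0, 4], [28, -18, -2, 0, 0, 0, 4], [28, -18, -2, 0, 0, 0, 4]]
  ]
}}

```text
t: 18.1
eef_pos: [0.4439, 0.0861, 0.2061]
tcp_rot: [-3.129, 0.003, 1.557]
contact_force: [-0.5, -0.5, -0.4]
finger_gap: 0.04
```

```bash
python3 -c "
from h import *
o=snap('12')
for n in ('top','side'): cv2.imwrite(f'pics/{n}12f.png',cv2.resize(o[n]['image'][:,:,::-1],(800,600),interpolation=cv2.INTER_CUBIC))
"
```

```text
18.2 [ 0.8   0.39 -1.23  2.03  0.43  1.04 -0.67] [0.44428195 0.08312108 0.20557491] [0.40840409 0.78528602 0.95132746]
```

View pics/side12f.png

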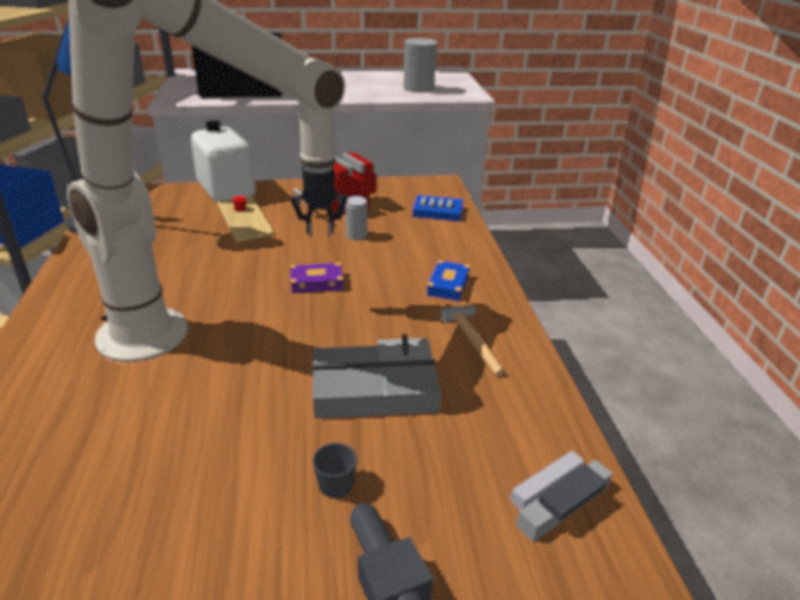

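View pics/top12f.png

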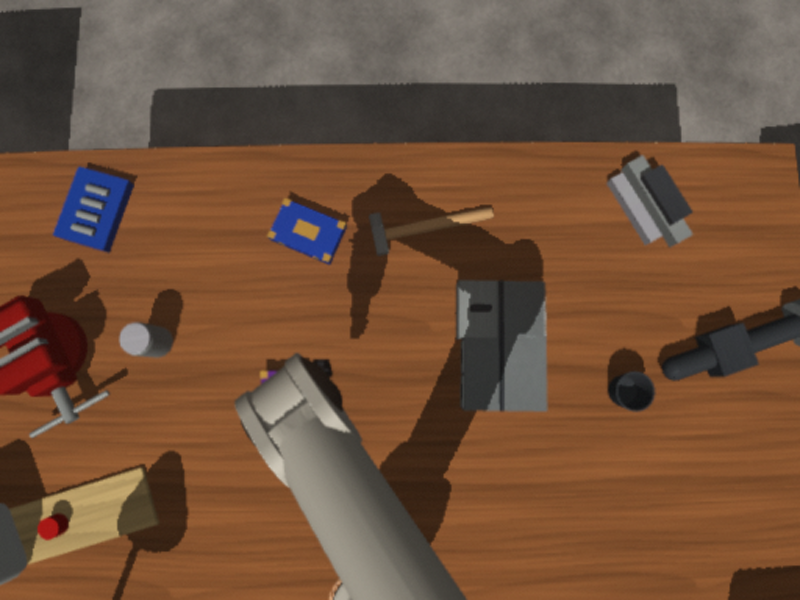

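Final views: the cover spans (458–500, 280–338) and its edge is flush with the locker's end. No part of the case shows. The hammer, oil can and cup sit at the same pixels as at the start.

Run:
```python
from h import *
a=pickle.load(open('top12.pkl','rb'));
g=lambda u,v:((u+.5)*.64-.5,(v+.5)*.64-.5)
print('cover x', onz(a,g(478,280),.062)[:2],onz(a,g(478,338),.062)[:2],'fin',onz(a,g(481,308),.095)[:2])
from workcell import r
print(r.sign_off())
```

```text
cover x [ 0.67524559 -0.2029157 ] [ 0.55794666 -0.19950225] fin [ 0.61433514 -0.20240741]
the job is handed in; nothing more can be done
None
```

The case is in the bay and the cover is shut; I handed the job in at about 18 s.

**What I did:** I pushed the wooden case sideways along the bench into line with the bay, then end first through the opening. It stayed flat and was never lifted. Then I gripped the cover's fin and slid the cover shut until it met its stop, released it and moved the arm clear.

**Last checks:**
- **Case:** its rear end was about 11–17 mm inside the bay mouth, square to it, and the last push met almost no force. With the cover shut, neither camera shows any of it.
- **Cover:** it would not move further at 17 N. It spans x = 0.558–0.675, so its centre is at 0.6165 against 0.617 for the bay. The fin measured 0.614, about 3 mm off, which is within pixel error.
- **Hammer, oil can and cup:** they appear at the same pixel positions as at the start.

**One problem along the way:** the first push into the bay stalled at 14–19 N with the case nearly flush. The spread gripper linkage was probably touching the locker's wall or cover edge. I backed off, narrowed the fingers, raised them 10 mm and finished the push. The 14–19 N stayed well below the 40 N limit at the readings I had.

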